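# Strap down the instrument cassette

## Robot

A 6-joint arm with a two-finger parallel gripper is mounted at the origin on the work surface. World frame = base frame: x ahead of the robot, y to its left, z up, the work surface at z = 0. Lengths are in m, angles in rad, forces in N, time in s.
With the tool pointing down it reaches from about 0.2 to 0.875 m from the base axis. Payload 3.4 kg.
Tool frame: the origin (TCP) lies at the very end of the fingers, on their centre line; the grasp point (between the pads) lies 19 mm behind it; z points along the fingers, y is the line along which they close (so a half turn about z gives the same grasp; the last joint's range is limited). The gripper opens to 94 mm and grips with 3 to 60 N. Pads are 16 mm wide; open, the fingers measure 119 mm over their backs; the gripper's body (75 mm by 177 mm) begins 78 mm behind the grasp point.
Start: joints at [-1.434, 0.276, 1.505, -0, 1.361, -0.121], TCP at [0.147, -0.556, 0.205] pointing down, gripper open.
Joint ranges: [-2.89, 2.89], [-0.75, 2.08], [0.22, 2.7], [-1.18, 4.32], [0.11, 2.71], [-2.7, 2.7]. Speed limits (rad/s): [2.57, 2.57, 3.14, 3.14, 3.14, 3.14].

## Interface

Orientations are given as a unit quaternion [w, x, y, z].
In Python, from workcell import r gives the robot as it stands.
- The arm moves only by the tool jog_arm, never from a script. Its argument "moves" is one flat list of numbers, 6 for each row, row after row: the shift along the tool's x, y, z in m, then the turn, a rotation vector about the tool's x, y, z in rad. A call has 1 to 10 rows; each row is the pose to reach, as a shift and turn from the pose commanded when the call began, along the tool's axes at that moment; what a row does not reach only later rows make up. A row lasts 1/10 s, in which the tool goes at most 50 mm and 8.59 degrees, less where a joint would pass 70% of its speed; a pose out of reach is approached as far as the arm can. A call with a gripper value outside its range is refused whole. "hand" is the finger opening in m, from 0 to 0.094, set as the call begins (left out, the last holds). The fingers move at their own pace and stop on an object; "grip_force" is the grip in N (left out, the last holds). Time passes only in rows, so rows that repeat a pose let the fingers close. It gives the time, the measured TCP pose, the force, the opening and the grip force at its end, in the units of the state.
- r.get_obs(): the state, without advancing time (a new reading comes with each control period).
- r.grab_frame(name): name is "scene" or "side" or "wrist"; returns a dict with "frame" (420x560x3 uint8, red, green, blue), "fovy" (degrees; the focal length in pixels is half the picture's height over the tangent of half this angle, whatever the lens; pixels are square), "cx", "cy" (the principal point, pixels), "dist_coeffs" ([k1, k2, p1, p2, k3] as OpenCV has them; the pictures are not rectified), "world_from_camera" (4x4, takes a point from camera to world coordinates); the wrist camera has in their place "T_tool_cam" (4x4, takes a point from camera to tool coordinates, whose origin is the TCP and whose axes are the flange's). Camera axes: x right, y down, z forward; pixel columns grow to the right and rows downward; lengths in m; the calibration is good to about 2 mm. A picture is of the moment at which its call begins: read the wrist's pose just before it. There is no depth.
- r.hand_in(): hands the job in; it is judged then, once.
The state is a dict: "time_s": time; "joints": joint angles; "qvel": joint speeds; "effort": joint torques, N m; "position": TCP position; "ee_rot": TCP orientation; "force": force on the tool from outside, world axes, zero at the start; "moment": the same for the moment, N m; "finger_gap": finger opening in m; "grip_force": force on a finger pad.
Only numpy, scipy, OpenCV 4.12 (cv2) and the standard library are available. Lean on these libraries where they do the work, as an engineer would, in place of code of your own. Each camera call takes 0.05 s, during which the arm holds its last target. There are 200 camera calls.

## Task

The dental cart is about to be wheeled away, so lock the instrument cassette in its dock: lift the steel strap by its red handle, swing it round its loose brass-headed bolt and lower it so that its slot drops over the brass stud and it lies flat across the cassette. Reach in under the handpiece rest with the tool tilted, leave the bottle, jar and bowl where they stand, and let go of the strap.

Things in the scene. Friction and masses are not known exactly. Their poses are not given: they have to be found in the camera images.
- dock: fixed white block 170 (x) x 280 (y) x 30 mm high with a perforated steel cassette set flush in its top; origin at the centre of its underside, on the table; its x axis runs from the brass stud to the pivot bolt, z up. It carries the handpiece rest
- rest (a point): middle of the handpiece rest's crossbar (fixed aluminium tube, 16 mm thick), 190 mm above the table at dock x -85 mm; it spans dock y -45 to +45 mm, with blue pegs up to 225 mm high. Its stem runs level from the crossbar's -y end to a post at dock x +68, y -70 mm. It hangs over the seated strap's end: a tool pointing straight down does not fit there
- pivot (a point): foot of the loose pivot bolt, on the dock's top face (30 mm above the table), 60 mm to +x of the dock's centre; shank 10 mm thick and 38 mm high, under a brass head 24 mm wide that keeps the strap on (the strap can rise 33 mm there)
- stud (a point): foot of the brass stud, on the dock's top face, 60 mm to -x of the dock's centre and 120 mm from the pivot bolt; 9 mm thick, 18 mm high, its top third tapering to 4 mm
- strap: loose dark steel strap 170 x 34 x 5 mm, 150 to 230 g, lying on the dock with the pivot bolt through its round 14 mm hole (2 mm play all round); origin at the hole's centre on the underside; its -x axis points along the strap to slot and handle, z up. It starts swung out 0.55 to 0.9 rad from the stud, towards the dock's +y side, and turns freely
- strap_slot (a point): centre of the strap's slot, on the underside, 120 mm from the hole's centre; the slot is 28 mm long (along the strap) and 14 mm wide
- strap_handle (a point): grip point on the centre line of the red handle, 165 mm out from the hole's centre and 44 mm above the strap's underside. The handle is a bar 24 mm wide (strap y), 14 mm thick, 75 mm long, rising from the strap's end and leaning outward, away from the bolt, 30 degrees from vertical; the grip point is 45 mm up along it, 30 mm below its top end
- rinse: bystander: white rinse bottle, 60 mm across, 150 mm high; origin at the centre of its underside
- jar: bystander: amber jar with a green cap, 64 mm across, 65 mm high; origin at the centre of its underside
- bowl: bystander: steel bowl, 110 mm across, 45 mm high; origin at the centre of its underside
Not all that is in view belongs to the job. Of the things shaped like the strap, the steel one is meant.

How it is judged:
At the end, for the whole second after the job is handed in: the strap lies flat on the dock (slot's underside within 3 mm of the dock's top, tilt under 0.04 rad), at rest, still on its pivot bolt, with the stud standing in its slot (slot centre within 13 mm of the stud) (horizontal distance between strap_slot and stud below 0.013 m and z of strap_slot in the frame of stud below 0.003 m and angle between strap's own z axis and vertical below 0.04 rad and linear speed of strap below 0.02 m/s and horizontal distance between strap and pivot below 0.005 m); the robot touches nothing.
It fails at once if the bottle, jar or bowl is moved more than 30 mm or tipped (distance of any of rinse, jar, bowl from where it was at the start of the episode above 0.03 m or angle between any of rinse, jar, bowl's own z axis and vertical above 0.5 rad).
It also fails if it takes over 51 s, if anything falls off the work surface, if the arm or the gripper's body presses on something with over 40 N, if the wrist force passes 120 N, or if a joint passes its speed limit or range.

## Working session

There is one attempt and no reset: what is moved stays moved. The work goes in short steps, Python scripts to look and compute and a tool call to move; the robot and the scene stay as the last step left them, time stands still between calls to the robot, and variables do not carry over. Pictures are saved under pics/ and viewed, at most 10 in all, crops included, and the job is handed in when it is done.

Besides the shell and the picture viewer there is one more tool, called by a JSON object that holds its "api" and its "payload". jog_arm: Moves the arm, as the interface text tells. Its arguments: {"type":"object","properties":{"moves":{"type":"array"},"hand":{"type":"number"},"grip_force":{"type":"number"}},"required":["moves"]}

```bash
mkdir -p pics; python3 - <<'E'
from workcell import r
import cv2,pickle
o=r.get_obs(); print(o)
d={}
for n in ("scene","side"):
    f=r.grab_frame(n); d[n]=f; cv2.imwrite(f"pics/{n}0.png",f["frame"][:,:,::-1])
    print(n,{k:v for k,v in f.items() if k!="frame"})
pickle.dump(d,open("f0.pkl","wb"))
E
```

```text
{'time_s': 0.0, 'joints': array([-1.43397355e+00,  2.76581175e-01,  1.50609663e+00,  3.81237379e-06,
        1.36068069e+00, -1.21011417e-01]), 'qvel': array([-0.00151954, -0.00065547,  0.00075258, -0.00036158,  0.0006884 ,
        0.00030013]), 'effort': array([-4.12995878e-04, -4.04587698e+01, -2.37227654e+01,  7.01981597e-02,
        3.44632356e-02, -1.36511885e-04]), 'position': array([ 0.14653184, -0.55544732,  0.20462716]), 'ee_rot': array([-8.82904461e-04,  9.91701358e-01,  1.28559858e-01, -5.11613738e-06]), 'force': array([-0.24566293,  0.68165401, -0.20109395]), 'moment': array([0.00619202, 0.01869597, 0.00764171]), 'grip_force': 0.0, 'finger_gap': 0.0937393360736886}
scene {'fovy': 54.16686326100264, 'cx': 279.3821689862616, 'cy': 214.0160583360678, 'dist_coeffs': array([-0.09444083,  0.        ,  0.        ,  0.        ,  0.        ]), 'world_from_camera': array([[-0.75229001,  0.35981425, -0.55189985,  1.07520319],
       [ 0.65839591,  0.44106084, -0.60990176,  0.65765423],
       [ 0.02397007, -0.82219161, -0.56870589,  0.7239285 ],
       [ 0.        ,  0.        ,  0.        ,  1.        ]])}
side {'fovy': 46.54869130807338, 'cx': 280.29794895869054, 'cy': 212.99697635957932, 'dist_coeffs': array([0.02124617, 0.        , 0.        , 0.        , 0.        ]), 'world_from_camera': array([[-0.75493525, -0.44120794,  0.48518896, -0.1659441 ],
       [-0.65574751,  0.49856275, -0.56694832,  0.79472971],
       [ 0.00824496, -0.74617072, -0.6657036 ,  1.02504812],
       [ 0.        ,  0.        ,  0.        ,  1.        ]])}
```

View pics/scene0.png

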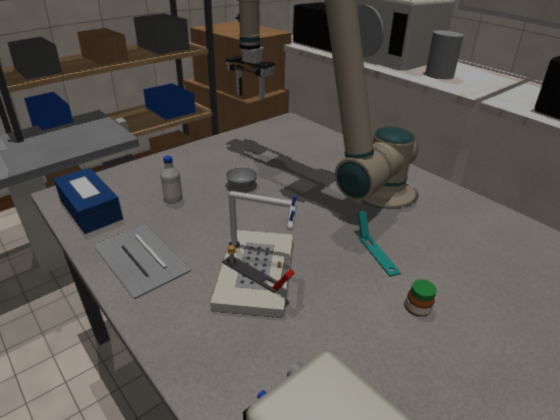

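View pics/side0.png

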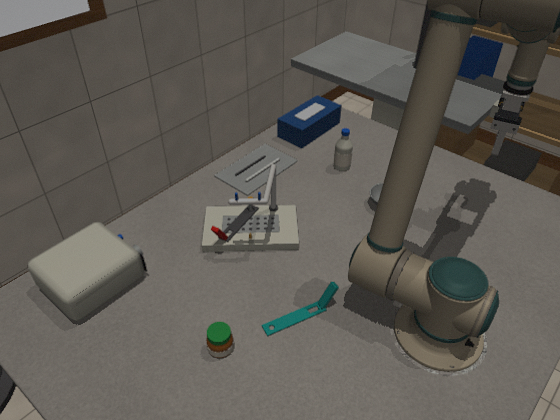

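Scene view: the dock is at about (255,270), with the dark steel strap running from the bolt at (232,250) to the red handle at (284,280). Two things are strap-shaped. One is the teal strap at scene (378,245) / side (300,318), lying on the table. The other is the dark steel strap with the red handle on the dock, at side (237,220). The steel one fits the description, because it is on the dock with the brass bolt through it. I'll confirm it in one enlarged crop.

```bash
python3 - <<'E'
import pickle,cv2,numpy as np
d=pickle.load(open("f0.pkl","rb"))
a=d["scene"]["frame"][180:320,205:305,::-1]; b=d["side"]["frame"][155:260,195:305,::-1]
a=cv2.resize(a,None,fx=4,fy=4,interpolation=cv2.INTER_CUBIC)   # 400x560
b=cv2.resize(b,None,fx=3.6,fy=3.6,interpolation=cv2.INTER_CUBIC) #396x378
c=np.zeros((560,800,3),np.uint8); c[:,:400]=a; c[:b.shape[0],402:402+b.shape[1]]=b
cv2.imwrite("pics/crop0.png",c)
E
```

```text
(no output)
```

View pics/crop0.png

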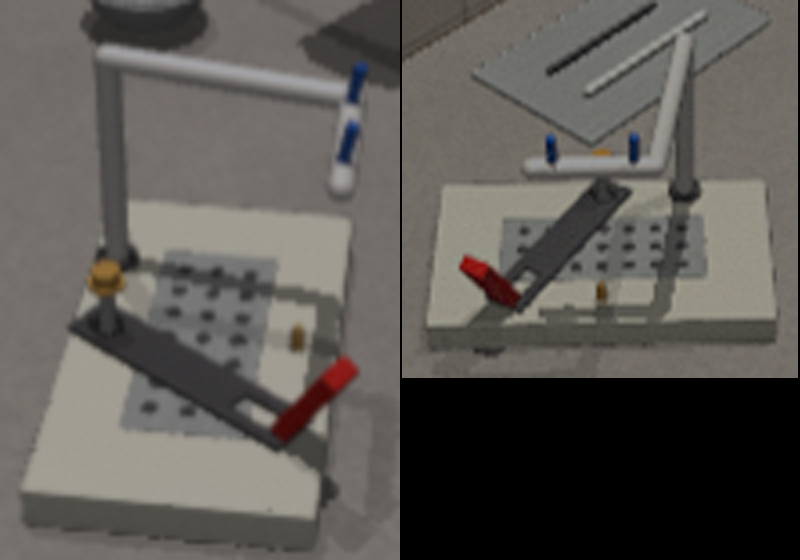

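The crop confirms it: the dark steel strap has the red handle and open slot, and sits on the brass-headed bolt. In the crop, the stud is at scene (297,340) and side (601,290). Next I'll fit the dock pose and strap angle from both views.

```bash
cat > h.py <<'E'
import numpy as np,cv2,pickle
from scipy.spatial.transform import Rotation as Ro
def proj(f,P,T=None):
    T=np.linalg.inv(f["world_from_camera"] if T is None else T)
    F=210/np.tan(np.radians(f["fovy"]/2)); K=np.array([[F,0,f["cx"]],[0,F,f["cy"]],[0,0,1]])
    return cv2.projectPoints(np.atleast_2d(P).astype(float),cv2.Rodrigues(T[:3,:3])[0],T[:3,3],K,f["dist_coeffs"])[0][:,0]
def onplane(f,uv,z,T=None):
    W=f["world_from_camera"] if T is None else T
    F=210/np.tan(np.radians(f["fovy"]/2)); K=np.array([[F,0,f["cx"]],[0,F,f["cy"]],[0,0,1]])
    q=cv2.undistortPoints(np.array([[uv]],float),K,f["dist_coeffs"])[0,0]
    v=W[:3,:3]@[q[0],q[1],1]; c=W[:3,3]; return c+v*(z-c[2])/v[2]
def Rz(a): return Ro.from_euler('z',a).as_matrix()
def dock2w(s,P): return np.atleast_2d(P)@Rz(s[2]).T+[s[0],s[1],0]
def strap2w(s,P,th=None,lift=0):   # th: swing angle; -x of strap towards stud, positive swing to +y
    th=s[3] if th is None else th
    return dock2w(s,np.atleast_2d(P)@Rz(-th).T+[.06,0,.03+lift])
def obs_R(o): return Ro.from_quat(np.roll(o["ee_rot"],-1))
def goal(s,th,tilt,lift=0,back=0,depth=.019):
    """TCP pose: grasp point at handle grip; tilt from vertical, coming from outside"""
    Y=dock2w([0,0,s[2]],Rz(-th)@[0,1,0])[0]; out=dock2w([0,0,s[2]],Rz(-th)@[-1,0,0])[0]
    z=-np.sin(tilt)*out-np.cos(tilt)*np.array([0,0,1]); 
    g=strap2w(s,[-.165,0,.044],th,lift)[0]
    return g+z*(depth-back),z,Y
def cmd(p0,R0,p,z,Y,sgn):
    y=sgn*Y; R=Ro.from_matrix(np.column_stack([np.cross(y,z),y,z]))
    return R0.inv().apply(p-p0),(R0.inv()*R).as_rotvec(),R
E
python3 - <<'E'
from h import *
from scipy.optimize import least_squares
d=pickle.load(open("f0.pkl","rb"))
sc=lambda u,v:(205+(u+.5)/4-.5,180+(v+.5)/4-.5); si=lambda u,v:(195+(u-402+.5)/3.6-.5,155+(v+.5)/3.6-.5)
D=[((.085,-.14,.03),sc(136,204),si(766,182)),((-.085,-.14,.03),sc(352,218),si(776,322)),((.085,.14,.03),sc(36,492),si(442,182)),((-.085,.14,.03),sc(316,512),si(432,326)),
((-.06,0,.048),sc(297,327),si(602,283)),((.06,0,.068+.006),sc(106,272),None)]
S=[((-.18,0,.070),sc(345,368),si(472,266)),((-.1425,0,.005),sc(285,432),si(508,298)),((.02,-.017,.005),None,None)]
def res(s):
    e=[]
    for L,fn in((D,dock2w),(S,strap2w)):
        for P,a,b in L:
            if a:e+=[*(proj(d["scene"],fn(s,P))[0]-a)]
            if b:e+=[*(proj(d["side"],fn(s,P))[0]-b)]
    return e
c=np.mean([onplane(d["scene"],D[i][1],.03) for i in range(4)],0)
v=onplane(d["scene"],D[0][1],.03)-onplane(d["scene"],D[1][1],.03)
q=least_squares(res,[c[0],c[1],np.arctan2(v[1],v[0]),.7],loss='soft_l1')
s=q.x; np.save("s.npy",s); print(s); print(np.round(res(s),1))
for n,P in(("pivot",(.06,0,.03)),("stud",(-.06,0,.03)),("rest",(-.085,0,.19)),("post",(.068,-.07,.19))): print(n,dock2w(s,P)[0].round(3))
print("grip",strap2w(s,[-.165,0,.044])[0].round(3))
for n,uv in(("rinse",(172,198)),("bowl",(241,188)),("jar",(421,308))): print(n,onplane(d["scene"],uv,0).round(3))
from workcell import r
o=r.get_obs(); 
for th in (s[3],0):
  for t in (.6,):
    p,z,Y=goal(s,th,t,back=.1); 
    for g in(1,-1): a,b,R=cmd(o["position"],obs_R(o),p,z,Y,g); print(th,g,p.round(3),z.round(2),a.round(3),b.round(3))
E
```

```text
[ 0.59410805  0.0429519  -0.82384764  0.55944338]
[-5.1 -2.2 -0.  -0.6  1.  -0.7  0.5 -0.8 -4.  -1.3 -0.1  0.7  0.4  1.1
 -2.2 -0.2  0.8 -0.6 -0.2  0.3  0.6  0.9 -0.6  0.9  0.2  0.2  0.6 -1.7
 -0.3 -0.1]
pivot [ 0.635 -0.001  0.03 ]
stud [0.553 0.087 0.03 ]
rest [0.536 0.105 0.19 ]
post [ 0.589 -0.055  0.19 ]
grip [0.604 0.161 0.074]
rinse [ 0.584 -0.41   0.   ]
bowl [ 0.371 -0.318  0.   ]
jar [ 0.37   0.392 -0.   ]
0.559443380563838 1 [0.596 0.206 0.141] [ 0.11 -0.55 -0.83] [ 0.628 -0.622  0.065] [-0.45  -0.483 -1.451]
0.559443380563838 -1 [0.596 0.206 0.141] [ 0.11 -0.55 -0.83] [ 0.628 -0.622  0.065] [-0.492  0.459  1.586]
0 1 [0.492 0.154 0.141] [ 0.38 -0.41 -0.83] [ 0.514 -0.598  0.065] [-0.616 -0.371 -1.988]
0 -1 [0.492 0.154 0.141] [ 0.38 -0.41 -0.83] [ 0.514 -0.598  0.065] [-0.326  0.54   1.047]
```

```bash
cat > go.py <<'E'
import sys
from h import *
from workcell import r
def state():
    o=r.get_obs(); return o["position"],obs_R(o),o
def show(name,p,z,Y):
    p0,R0,o=state(); a,b,R=cmd(p0,R0,p,z,Y,1); print(name,p.round(3),"cmd",a.round(4),b.round(3),"|b|",np.linalg.norm(b).round(2))
E
python3 - <<'E'
from go import *
s=np.load("s.npy"); p,z,Y=goal(s,s[3],.65,back=.1)
show("W1",np.array([.25,-.5,.42]),z,Y); show("W2",np.array([.59,.26,.36]),z,Y); show("W3",p,z,Y)
E
```

```text
W1 [ 0.25 -0.5   0.42] cmd [ 0.1142 -0.0276 -0.2152] [-0.487 -0.523 -1.443] |b| 1.61
W2 [0.59 0.26 0.36] cmd [ 0.6367 -0.6758 -0.1541] [-0.487 -0.523 -1.443] |b| 1.61
W3 [0.595 0.209 0.138] cmd [ 0.6285 -0.625   0.0674] [-0.487 -0.523 -1.443] |b| 1.61
```

{"api": "jog_arm", "payload": {"moves": [0.06,-0.015,-0.11,0,0,-0.1,0.11,-0.03,-0.21,0,0,-0.2,0.11,-0.03,-0.21,0,0,-0.3,0.11,-0.03,-0.21,0,0,-0.4,0.11,-0.03,-0.21,0,0,-0.5,0.64,-0.675,-0.155,-0.49,-0.52,-1.44,0.64,-0.675,-0.155,-0.49,-0.52,-1.44,0.64,-0.675,-0.155,-0.49,-0.52,-1.44,0.64,-0.675,-0.155,-0.49,-0.52,-1.44,0.64,-0.675,-0.155,-0.49,-0.52,-1.44], "hand": 0.06}}

```text
time_s: 1.1
position: [0.3484, -0.2723, 0.399]
ee_rot: [0.163, 0.755, 0.621, -0.133]
force: [0.5, -0.5, -0.2]
finger_gap: 0.0602
grip_force: 0.0
```

```bash
python3 - <<'E'
from go import *
s=np.load("s.npy"); p,z,Y=goal(s,s[3],.65,back=.1)
p0,R0,o=state(); print(p0.round(3),o["joints"].round(2),o["time_s"],R0.as_matrix()[:,2].round(2))
show("W2",np.array([.59,.26,.36]),z,Y); show("W3",p,z,Y)
E
```

```text
[ 0.348 -0.272  0.399] [-0.5  -0.11  1.55 -0.37  1.48 -0.32] 1.1 [ 0.   -0.41 -0.91]
W2 [0.59 0.26 0.36] cmd [ 0.5383  0.1412 -0.1832] [-0.116 -0.215 -0.354] |b| 0.43
W3 [0.595 0.209 0.138] cmd [0.5833 0.137  0.0396] [-0.116 -0.215 -0.354] |b| 0.43
```

{"api": "jog_arm", "payload": {"moves": [0.538,0.141,-0.183,-0.116,-0.215,-0.354,0.538,0.141,-0.183,-0.116,-0.215,-0.354,0.538,0.141,-0.183,-0.116,-0.215,-0.354,0.538,0.141,-0.183,-0.116,-0.215,-0.354,0.538,0.141,-0.183,-0.116,-0.215,-0.354,0.538,0.141,-0.183,-0.116,-0.215,-0.354,0.538,0.141,-0.183,-0.116,-0.215,-0.354,0.538,0.141,-0.183,-0.116,-0.215,-0.354,0.538,0.141,-0.183,-0.116,-0.215,-0.354,0.538,0.141,-0.183,-0.116,-0.215,-0.354]}}

```text
time_s: 2.1
position: [0.5524, 0.1713, 0.3668]
ee_rot: [0.244, 0.606, 0.729, -0.203]
force: [0.1, -0.3, 0.7]
finger_gap: 0.0601
grip_force: 0.0
```

```bash
python3 - <<'E'
from go import *
s=np.load("s.npy"); p,z,Y=goal(s,s[3],.65,back=.1)
p0,R0,o=state(); print(p0.round(3),o["joints"].round(2),o["time_s"],R0.as_matrix()[:,2].round(2))
show("W2",np.array([.59,.26,.36]),z,Y); show("W3",p,z,Y)
E
```

```text
[0.552 0.171 0.367] [ 0.56  0.36  1.18 -0.62  1.82  0.29] 2.1 [ 0.11 -0.59 -0.8 ]
W2 [0.59 0.26 0.36] cmd [ 0.0682  0.0532 -0.043 ] [-0.003 -0.003 -0.002] |b| 0.0
W3 [0.595 0.209 0.138] cmd [0.1611 0.049  0.1644] [-0.003 -0.003 -0.002] |b| 0.0
```

{"api": "jog_arm", "payload": {"moves": [0.068,0.053,-0.043,0,0,0,0.068,0.053,-0.043,0,0,0,0.1,0.05,0.02,0,0,0,0.13,0.049,0.09,0,0,0,0.161,0.049,0.164,0,0,0,0.161,0.049,0.164,0,0,0,0.161,0.049,0.164,0,0,0,0.161,0.049,0.164,0,0,0,0.161,0.049,0.164,0,0,0]}}

```text
time_s: 3.0
position: [0.5951, 0.2073, 0.1399]
ee_rot: [0.244, 0.606, 0.729, -0.203]
force: [0.4, 0.5, -0.6]
finger_gap: 0.0603
grip_force: 0.0
```

```bash
python3 - <<'E'
from go import *
s=np.load("s.npy"); p,z,Y=goal(s,s[3],.65,back=.1)
p0,R0,o=state(); print(p0.round(3),o["joints"].round(2),o["time_s"])
f=r.grab_frame("wrist"); T=np.eye(4);T[:3,:3]=R0.as_matrix();T[:3,3]=p0; W=T@f["T_tool_cam"]
pickle.dump((f,W),open("w1.pkl","wb")); print(f["T_tool_cam"].round(3),f["fovy"],f["cx"],f["cy"])
im=f["frame"][:,:,::-1].copy()
for P in(strap2w(s,[-.165,0,.044])[0],strap2w(s,[-.18,0,.07])[0],dock2w(s,(-.06,0,.048))[0],dock2w(s,(.06,0,.074))[0]):
    uv=proj(f,P,W)[0]; print(uv.round(0))
    if abs(uv).max()<600: cv2.circle(im,tuple(int(x) for x in uv),4,(0,255,0),1)
cv2.imwrite("pics/w1.png",cv2.resize(im,None,fx=1.4,fy=1.4))
E
```

```text
[0.595 0.207 0.14 ] [ 0.57  0.56  1.4  -0.59  1.48  0.54] 3.0
[[ 0.001 -0.97  -0.244  0.07 ]
 [ 1.     0.001  0.    -0.002]
 [-0.    -0.244  0.97  -0.179]
 [ 0.     0.     0.     1.   ]] 71.7529497540721 276.92770913655806 211.34711154795318
[279. 213.]
[279. 227.]
[224. 230.]
[279. 288.]
```

View pics/w1.png

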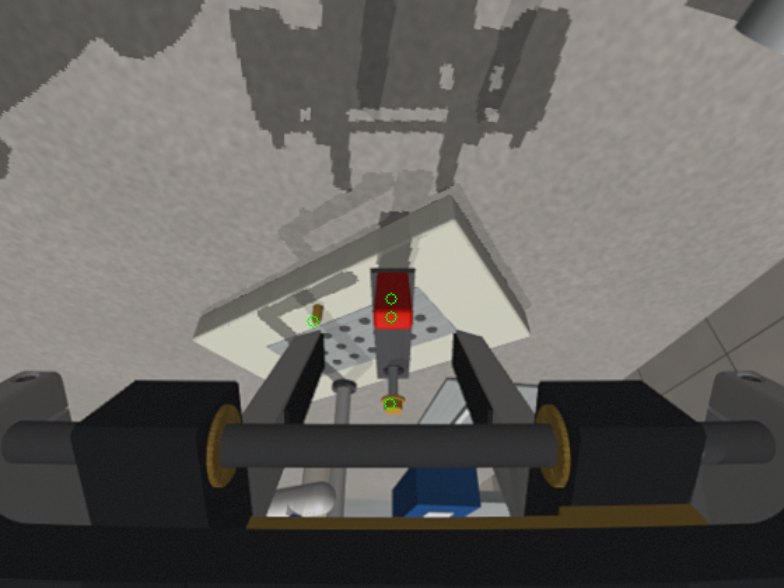

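The wrist view matches the model: handle top at (393,319) against (391,317) predicted, bolt head at (394,405), stud tip at about (316,321). The fingers straddle the handle, so I'll advance 100 mm and grip.

{"api": "jog_arm", "payload": {"moves": [0,0.001,0.03,0,0,0,0,0.001,0.06,0,0,0,0,0.001,0.085,0,0,0,0,0.001,0.1,0,0,0,0,0.001,0.1,0,0,0,0,0.001,0.1,0,0,0,0,0.001,0.1,0,0,0]}}

```text
time_s: 3.75
position: [0.6079, 0.1494, 0.0614]
ee_rot: [0.245, 0.607, 0.729, -0.202]
force: [0.3, 0.1, 0.3]
finger_gap: 0.0599
grip_force: 0.0
```

{"api": "jog_arm", "payload": {"moves": [0,0,0,0,0,0,0,0,0,0,0,0,0,0,0,0,0,0,0,0,0,0,0,0,0,0,0,0,0,0,0,0,0,0,0,0,0,0,0,0,0,0,0,0,0,0,0,0], "hand": 0.0, "grip_force": 30}}

```text
time_s: 4.55
position: [0.6071, 0.1484, 0.0599]
ee_rot: [0.245, 0.606, 0.729, -0.203]
force: [0.7, 0.8, 0.2]
finger_gap: 0.024
grip_force: 30.0
```

```bash
python3 - <<'E'
from go import *
s=np.load("s.npy")
p0,R0,o=state(); print(p0.round(4),o["finger_gap"],o["grip_force"],o["force"].round(1),R0.as_matrix().round(3))
g=p0-.019*R0.as_matrix()[:,2]; pv=dock2w(s,(.06,0,.03))[0]
print("model grip",strap2w(s,[-.165,0,.044])[0].round(4),"tool grip",g.round(4))
v=g-pv; print("radius",np.hypot(*v[:2]), "th",s[2]-np.arctan2(v[1],v[0])+np.pi, "R th", np.pi/2+s[2]-np.arctan2(R0.as_matrix()[1,1],R0.as_matrix()[0,1]))
# arc plan: rotation about vertical axis through pivot by +th with lift 25 mm
th=s[3]
def tgt(al,l):   # rotate by al (ccw) about pivot, lift l
    A=Ro.from_euler('z',al); p=pv+A.apply(p0-pv)+[0,0,l]; return R0.inv().apply(p-p0).round(4).tolist()+(R0.inv()*A*R0).as_rotvec().round(4).tolist()
print("lift",tgt(0,.026))
for i in range(1,11): print(i,tgt(th*i/10,.026))
E
```

```text
[0.6071 0.1484 0.0599] 0.02395597245569814 29.998200237751007 [0.7 0.8 0.2] [[-0.145  0.983  0.111]
 [ 0.785  0.183 -0.592]
 [-0.602  0.001 -0.798]]
model grip [0.6041 0.161  0.074 ] tool grip [0.605  0.1596 0.0751]
radius 0.16346704501026538 th 0.5633550276443495 R th 0.5632651822286496
lift [-0.0157, 0.0, -0.0208, 0.0, 0.0, 0.0]
1 [-0.0159, -0.0085, -0.0206, -0.0337, 0.0001, -0.0447]
2 [-0.0164, -0.0169, -0.0202, -0.0674, 0.0001, -0.0893]
3 [-0.0174, -0.0254, -0.0195, -0.1011, 0.0002, -0.134]
4 [-0.0187, -0.0337, -0.0185, -0.1348, 0.0002, -0.1786]
5 [-0.0204, -0.0419, -0.0172, -0.1685, 0.0003, -0.2233]
6 [-0.0225, -0.0501, -0.0157, -0.2022, 0.0003, -0.2679]
7 [-0.0249, -0.058, -0.0139, -0.2359, 0.0004, -0.3126]
8 [-0.0276, -0.0658, -0.0118, -0.2696, 0.0004, -0.3572]
9 [-0.0308, -0.0733, -0.0095, -0.3033, 0.0005, -0.4019]
10 [-0.0342, -0.0807, -0.0069, -0.337, 0.0005, -0.4465]
```

{"api": "jog_arm", "payload": {"moves": [-0.004,0,-0.0055,0,0,0,-0.0085,0,-0.011,0,0,0,-0.013,0,-0.017,0,0,0,-0.017,0,-0.0224,0,0,0,-0.017,0,-0.0224,0,0,0,-0.017,0,-0.0224,0,0,0]}}

```text
time_s: 5.15
position: [0.607, 0.148, 0.0886]
ee_rot: [0.245, 0.606, 0.729, -0.203]
force: [1.1, -0.2, 0.2]
finger_gap: 0.0236
grip_force: 30.0
```

```bash
python3 - <<'E'
from go import *
s=np.load("s.npy")
p0,R0,o=state(); print(p0.round(4),o["finger_gap"],o["force"].round(1),o["moment"].round(2))
f=r.grab_frame("side"); g=r.grab_frame("scene")
b=cv2.resize(f["frame"][150:260,190:310,::-1],(480,440),interpolation=2); a=cv2.resize(g["frame"][210:320,210:290,::-1],(320,440),interpolation=2)
cv2.imwrite("pics/l1.png",np.hstack([a,b]))
E
```

```text
[0.607  0.148  0.0886] 0.023615529292091698 [ 1.1 -0.2  0.2] [ 0.41 -0.29  0.38]
```

View pics/l1.png

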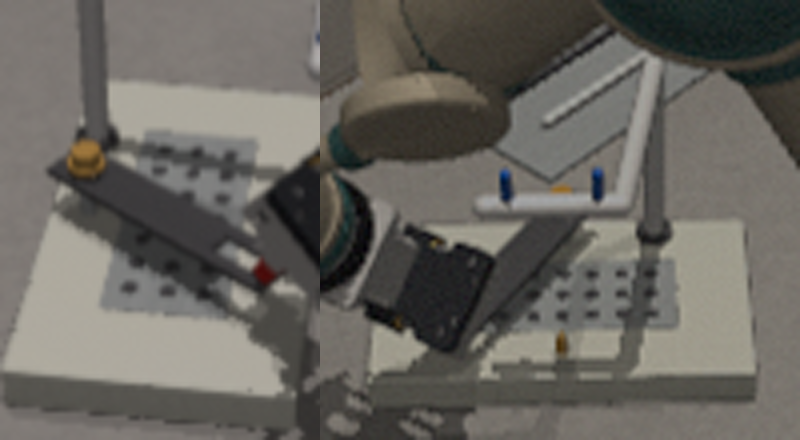

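The strap is up and nearly level, just under the bolt head, with the handle held. I'll swing it round the bolt in ten steps.

{"api": "jog_arm", "payload": {"moves": [-0.0002,-0.0085,0.0002,-0.0337,0,-0.0447,-0.0007,-0.0169,0.0006,-0.0674,0,-0.0893,-0.0017,-0.0254,0.0013,-0.1011,0,-0.134,-0.003,-0.0337,0.0023,-0.1348,0,-0.1786,-0.0047,-0.0419,0.0036,-0.1685,0,-0.2233,-0.0068,-0.0501,0.0051,-0.2022,0,-0.2679,-0.0092,-0.058,0.0069,-0.2359,0,-0.3126,-0.0119,-0.0658,0.009,-0.2696,0,-0.3572,-0.0151,-0.0733,0.0113,-0.3033,0,-0.4019,-0.0185,-0.0807,0.0139,-0.337,0,-0.4465]}}

```text
time_s: 6.25
position: [0.5315, 0.1103, 0.0882]
ee_rot: [0.291, 0.38, 0.869, -0.128]
force: [3.7, -0.9, -1.3]
finger_gap: 0.0236
grip_force: 30.0
```

{"api": "jog_arm", "payload": {"moves": [0,0,0,0,0,0,0,0,0,0,0,0]}}

```text
time_s: 6.45
position: [0.5318, 0.1107, 0.0882]
ee_rot: [0.291, 0.382, 0.868, -0.128]
force: [1.4, 0.4, -1.9]
finger_gap: 0.0239
grip_force: 30.0
```

```bash
python3 - <<'E'
from go import *
s=np.load("s.npy")
p0,R0,o=state(); print(p0.round(4),o["finger_gap"],o["force"].round(1),o["moment"].round(2),o["time_s"])
M=R0.as_matrix(); print("R th",np.pi/2+s[2]-np.arctan2(M[1,1],M[0,1]))
g=p0-.019*M[:,2]; pv=dock2w(s,(.06,0,.03))[0];v=g-pv; print("radius",np.hypot(*v[:2]),"th",s[2]-np.arctan2(v[1],v[0])+np.pi)
print("down 10mm",R0.inv().apply([0,0,-.01]).round(4))
f=r.grab_frame("wrist"); g=r.grab_frame("scene")
a=cv2.resize(f["frame"][120:420,80:480,::-1],(400,300),interpolation=2); b=cv2.resize(g["frame"][210:310,210:310,::-1],(400,400),interpolation=2)
c=np.zeros((400,800,3),np.uint8); c[:300,:400]=a; c[:,400:]=b
cv2.imwrite("pics/s1.png",c)
E
```

```text
[0.5318 0.1107 0.0882] 0.023876299356921975 [ 1.4  0.4 -1.9] [0.38 0.02 0.3 ] 6.45
R th 0.005922354924796314
radius 0.1635038797061294 th 0.0025759699842078376
down 10mm [ 0.006 -0.     0.008]
```

View pics/s1.png

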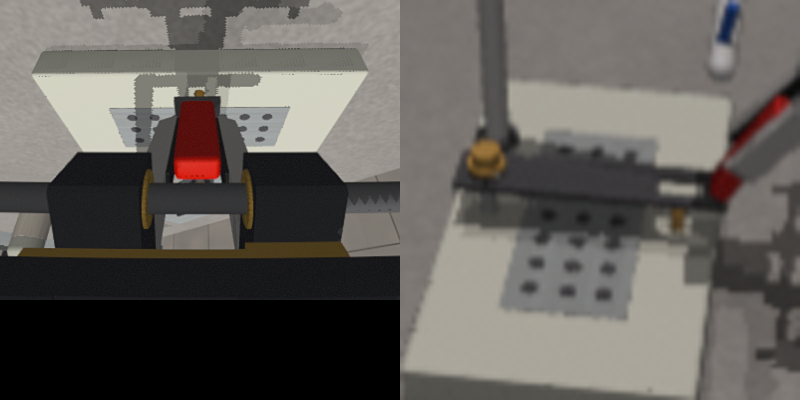

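In the wrist view the strap end at (198,97) lines up with the stud at (199,94), and the scene view agrees. I'll lower it slowly.

{"api": "jog_arm", "payload": {"moves": [0.0018,0,0.0024,0,0,0,0.0036,0,0.0048,0,0,0,0.0054,0,0.0072,0,0,0,0.0072,0,0.0096,0,0,0,0.009,0,0.012,0,0,0,0.0108,0,0.0144,0,0,0,0.012,0,0.016,0,0,0,0.0132,0,0.0176,0,0,0,0.0132,0,0.0176,0,0,0]}}

```text
time_s: 7.45
position: [0.5317, 0.1106, 0.0658]
ee_rot: [0.291, 0.381, 0.868, -0.128]
force: [2.0, 0.6, -2.5]
finger_gap: 0.024
grip_force: 30.0
```

{"api": "jog_arm", "payload": {"moves": [0.001,0,0.0013,0,0,0,0.002,0,0.0026,0,0,0,0.003,0,0.004,0,0,0,0.0034,0,0.0046,0,0,0,0.0034,0,0.0046,0,0,0,0.0034,0,0.0046,0,0,0]}}

```text
time_s: 8.05
position: [0.5317, 0.1106, 0.0602]
ee_rot: [0.291, 0.382, 0.868, -0.128]
force: [1.5, -1.0, -2.1]
finger_gap: 0.024
grip_force: 30.0
```

```bash
python3 - <<'E'
from go import *
s=np.load("s.npy")
p0,R0,o=state(); print(p0.round(4),o["finger_gap"],o["force"].round(1),o["moment"].round(2),o["time_s"])
f=r.grab_frame("side"); g=r.grab_frame("scene")
a=cv2.resize(f["frame"][150:250,190:290,::-1],(400,400),interpolation=2); b=cv2.resize(g["frame"][210:310,210:310,::-1],(400,400),interpolation=2)
cv2.imwrite("pics/d1.png",np.hstack([a,b]))
E
```

```text
[0.5317 0.1106 0.0602] 0.02395526773083921 [ 1.5 -1.  -2.1] [0.41 0.01 0.24] 8.05
```

View pics/d1.png

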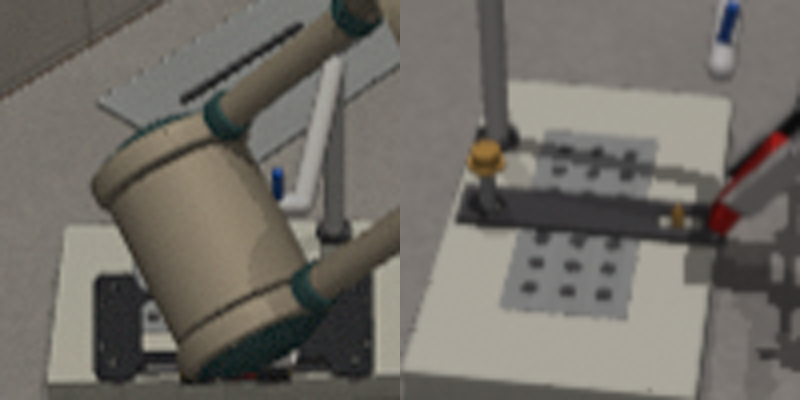

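The stud stands in the slot at (678,213) and the strap is flat. Next I'll open the fingers and back out along the tool axis.

{"api": "jog_arm", "payload": {"moves": [0,0,0,0,0,0,0,0,0,0,0,0,0,0,0,0,0,0,0,0,0,0,0,0,0,0,0,0,0,0,0,0,0,0,0,0], "hand": 0.06}}

```text
time_s: 8.75
position: [0.5317, 0.1106, 0.0603]
ee_rot: [0.291, 0.382, 0.868, -0.128]
force: [0.5, 0.1, -0.0]
finger_gap: 0.0597
grip_force: 0.0
```

{"api": "jog_arm", "payload": {"moves": [0,0,-0.01,0,0,0,0,0,-0.03,0,0,0,0,0,-0.06,0,0,0,0,0,-0.09,0,0,0,0,0,-0.12,0,0,0,0,0,-0.14,0,0,0,0,0,-0.14,0,0,0,0,0,-0.14,0,0,0,0,0,-0.14,0,0,0]}}

```text
time_s: 9.65
position: [0.4742, 0.172, 0.1711]
ee_rot: [0.29, 0.381, 0.868, -0.129]
force: [0.2, 0.5, 0.8]
finger_gap: 0.0604
grip_force: 0.0
```

```bash
python3 - <<'E'
from go import *
s=np.load("s.npy")
p0,R0,o=state(); print(p0.round(4),o["finger_gap"],o["force"].round(1),o["time_s"],abs(o["qvel"]).max())
f=r.grab_frame("wrist"); g=r.grab_frame("scene")
T=np.eye(4);T[:3,:3]=R0.as_matrix();T[:3,3]=p0; W=T@f["T_tool_cam"]
print("handle top pred th=0",proj(f,strap2w(s,[-.18,0,.07],0),W).round(0), proj(f,strap2w(s,[-.18,0,.07],0,.01),W).round(0))
a=cv2.resize(f["frame"][100:300,180:380,::-1],(400,400),interpolation=2); b=cv2.resize(g["frame"][210:310,210:310,::-1],(400,400),interpolation=2)
cv2.imwrite("pics/e1.png",np.hstack([a,b]))
E
```

```text
[0.4742 0.172  0.1711] 0.06038107532157703 [0.2 0.5 0.8] 9.65 0.008692012083324234
handle top pred th=0 [[280. 216.]] [[280. 224.]]
```

View pics/e1.png

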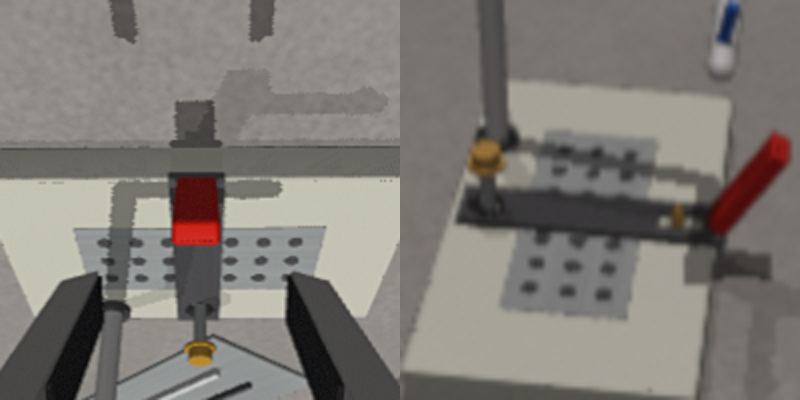

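The strap lies flat with the stud in its slot, at scene crop (678,213). The handle top is at about (278,216), where the seated model puts it at (280,216), and the gripper is clear. Handing in.

```bash
python3 -c "
from workcell import r
print(r.hand_in())"
```

```text
the job is handed in; nothing more can be done
None
```

The strap is lying flat across the cassette with the stud in its slot, the gripper has let go and backed clear, and the job was handed in at about 10 s; no verdict was returned.

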